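# Clamp the loose bit in the bench chuck

### The job

Two like bench chucks are bolted to the worktop; in one of them a countersink bit stands loose between open jaws, the other is empty. Turn the sleeve of the chuck with the bit clockwise, seen from above, until its three jaws have closed firmly on the bit, and let go, with the bit still standing in the chuck. Leave the empty chuck open.

Things in the scene. Friction and masses are not known exactly. Their poses are not given: they have to be found in the camera images.
- chuck: The bench chuck that holds the bit, all bare steel: a square grey base 88 mm wide and 12 mm high, bolted down; on it a fixed dark collar, 25 mm in radius or less above z = 20 mm, and above that the turning sleeve. Three dark jaws stand in the sleeve's mouth, their tops 79 mm above the worktop. Origin: on the chuck's upright axis at the worktop; z up.
- chuck_grip (a point): Point on the axis of the sleeve of the chuck with the bit, 55 mm above the worktop, half-way up its grip lugs; it turns with the sleeve. The sleeve is a knurled ring 47 mm across, from 36 to 74 mm above the worktop, with two opposite flat lugs: their outer faces are parallel, look along this point's +y and -y, lie 58 mm apart, and are 24 mm wide (along x) and 34 mm high (38 to 72 mm above the worktop). Grip it from above across the two lugs and turn it about z.
- chuck_sleeve (a joint): Angle of that sleeve in rad: 0 with the jaws wide open, growing clockwise seen from above (about -z), stop at 1.75. Each rad moves all three jaws 6 mm inwards. It starts between 0 and 0.25; the jaws meet the bit at 1.25, then it gets stiffer, and 0.1 to 0.4 rad more clamps the bit firmly. It takes 0.2 N m, some 0.8 while clamping; let go, it stays, springing back to 1.4 if left beyond.
- bit_center (a point): Middle of the loose bit, half-way up. The bit is a plain steel countersink: shank 14 mm across, above it a pointed head 19 mm across, 77 mm long in all. It stands point up in the chuck's bore (foot 20 mm, point 97 mm above the worktop; the bore is 16 to 18 mm wide and 16 mm deep). z along the bit, towards the point.
- spare_sleeve (a joint): Angle of the sleeve of the empty chuck, the same in shape, size and joint values; it starts open, between 0 and 0.25. Either chuck may be the nearer one. Obstacle: at their left the thin bar of a clamp-on lamp, 340 to 390 mm above the worktop, runs from x 0.30, y 0.14 (its post's top) to x 0.61, y 0.27 and on to the lamp head. Coming from the left, cross it with fingertips 480 mm or more up, then come straight down.

How it is judged:
By the outcome, as a careful person would: the job done as asked, in the order asked, and still so for the second after the job is handed in, with the robot touching nothing.
It also fails if it takes over 37 s, if anything falls off the work surface, if the arm or the gripper's body presses on something with over 40 N, if the wrist force passes 120 N, or if a joint passes its speed limit or range.

### The arm

A 6-joint arm with a two-finger parallel gripper is mounted at the origin on a cart in front of the work surface, level with it; the furniture and walls round the work are solid. World frame = base frame: x ahead of the robot, y to its left, z up, the work surface at z = 0. Lengths are in m, angles in rad, forces in N, time in s.
With the tool pointing down it reaches from about 0.35 to 0.875 m from the base axis. Payload 15.5 kg.
Tool frame: the origin (TCP) lies midway between the tips of the shut fingers; the grasp point (between the pads) lies 19 mm behind it (env.pinch_z is the distance from the TCP to the grasp point, in m); z points along the fingers, y is the direction in which the jaws open and shut (so a half turn about z gives the same grasp; the last joint's range is limited). The gripper opens to 85 mm and grips with 20 to 120 N. Pads are 22 mm wide; open, the fingers measure 114 mm over their backs; the gripper's body (76 mm by 85 mm) begins 54 mm behind the grasp point. The pads swing forward as they close: fully open they stand 13 mm farther back than shut.
Start: joints at [-1.407, 0.494, 1.345, -0, 1.302, -0.096], TCP at [0.161, -0.604, 0.231] pointing down, gripper open.
Joint ranges: [-2.91, 2.91], [-0.82, 2.16], [0.22, 2.67], [-1.22, 4.37], [0.12, 2.79], [-3.08, 3.08]. Speed limits (rad/s): [1.89, 1.89, 2.57, 3.01, 3.01, 3.01].

### API

Orientations are given as a unit quaternion [w, x, y, z].
In Python, from cell import env, eyes gives the robot as it stands. The module is installed in compiled form; this text tells all that it offers.
- The arm moves only by the tool arm_command, never from a script. Its argument "motion" is a list of rows, each a list of 2 entries, a list of its own where there are three numbers: the shift along the world's x, y, z in mm, then the turn, a rotation vector about the world's x, y, z in rad. A call has exactly 10 rows; each row shifts and turns the commanded pose from where the row before left it; what a row does not reach is not made up. A row lasts 1/12 s, in which the tool goes at most 41.7 mm and 7.16 degrees, less where a joint would pass 70% of its speed; a pose out of reach is approached as far as the arm can. A call is refused whole if a number of a shift passes 41.7 or a number of a turn 0.125, either way. A call with a gripper value outside its range is refused whole. "grip" is the closure, from 0 (fully open) to 1 (shut), set as the call begins (left out, the last holds). The fingers move at their own pace and stop on an object; the grip force is fixed at half the most. Time passes only in rows, so rows that do not move let the fingers close, or fill a call up. It gives the time, the measured TCP pose, the force and the opening at its end, in the units of the state.
- env.state(): the state, without advancing time (a new reading comes with each control period).
- eyes.capture(name): name is "scene" or "top"; returns a dict with "color" (384x512x3 uint8, blue, green, red), "z_map" (384x512 float32, m along the optical axis (not along the pixel's ray), 0 where there is no reading), "fx", "fy", "cx", "cy" (pixels), "distortion" ([k1, k2, p1, p2, k3] as OpenCV has them; the pictures are not rectified), "xyz" and "orientation" of the camera in the world. Camera axes: x right, y down, z forward; pixel columns grow to the right and rows downward; lengths in m; the calibration is good to about 2 mm. A picture is of the moment at which its call begins.
- env.sign_off(): hands the job in, once; it reports no verdict.
The state is a dict: "clock": time; "q": joint angles; "joint_vel": joint speeds; "joint_torque": joint torques, N m; "tool_pos": TCP position; "orientation": TCP orientation; "ft_force": force on the tool from outside, world axes, zero at the start; "torque": the same for the moment, N m; "finger_gap": finger opening in m.
Only numpy, scipy, OpenCV 4.12 (cv2) and the standard library are available. Lean on these libraries where they do the work, as an engineer would, in place of code of your own. Each camera call takes 0.05 s, during which the arm holds its last target.

## Working session

There is one attempt and no reset: what is moved stays moved. The work goes in short steps, Python scripts to look and compute and a tool call to move; the robot and the scene stay as the last step left them, time stands still between calls to the robot, and variables do not carry over. Pictures are saved under pics/ and viewed, and the job is handed in when it is done.

Besides the shell and the picture viewer there is one more tool, called after "Emit:" as name([rows], argument=value, ...), one row to a line, values as JSON. arm_command: Moves the arm, as the interface text tells. Its arguments: {"type":"object","properties":{"motion":{"type":"array","items":{"type":"array"}},"grip":{"type":"number"}},"required":["motion"]}

```bash
mkdir -p pics; python3 - <<'E'
from cell import env, eyes
import cv2, numpy as np, pickle
d={}
for n in("scene","top"):
    c=eyes.capture(n); d[n]=c; cv2.imwrite(f"pics/{n}0.png",c["color"])
    print(n,c["xyz"],c["orientation"],c["fx"],c["cx"],c["cy"],c["distortion"])
pickle.dump(d,open("c0.pkl","wb"))
s=env.state(); print({k:np.round(v,3).tolist() for k,v in s.items()},env.pinch_z)
E
```

```text
scene [0.43941382 0.3398895  0.80719914] [ 0.03566499 -0.14561292  0.95848142 -0.24256596] 463.1300494398025 255.25087139929224 192.69799916326468 [0.05365667 0.         0.         0.         0.        ]
top [ 0.41816256 -0.02869843  0.89772325] [-0.04547824  0.71293799 -0.69591429  0.07317415] 470.16248939627866 253.33888393340166 197.30351709929369 [-0.05733474  0.          0.          0.          0.        ]
{'clock': 0.1, 'q': [-1.407, 0.494, 1.346, 0.0, 1.302, -0.096], 'joint_vel': [0.0, 0.001, -0.001, 0.001, -0.0, -0.002], 'joint_torque': [0.004, -88.359, -38.456, 0.0, 0.005, -0.0], 'tool_pos': [0.16, -0.604, 0.231], 'orientation': [-0.001, 0.992, 0.13, -0.0], 'ft_force': [0.705, 0.115, -0.397], 'torque': [0.021, -0.022, 0.043], 'finger_gap': 0.085} 0.0187
```

View pics/scene0.png

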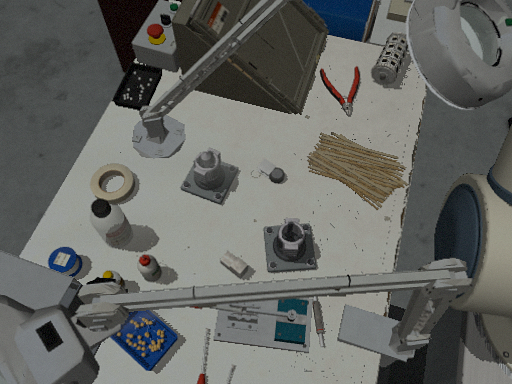

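View pics/top0.png

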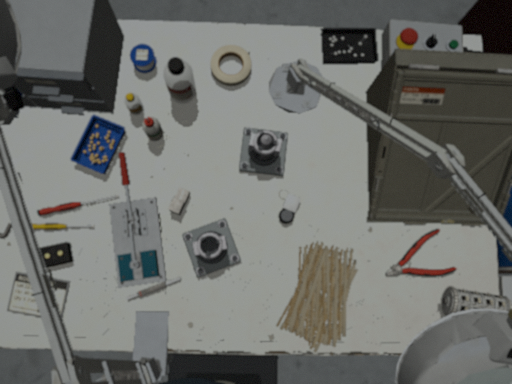

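The chuck with the bit is at about (208,168) in scene and (264,146) in top. The empty one is at about (291,240) in scene and (210,246) in top. Next I'll zoom in and measure.

```bash
cat > h.py <<'E'
import numpy as np, cv2
from scipy.spatial.transform import Rotation as R
def ray(c,uv):
    K=np.array([[c["fx"],0,c["cx"]],[0,c["fy"],c["cy"]],[0,0,1]])
    p=cv2.undistortPoints(np.array(uv,float).reshape(-1,1,2),K,np.array(c["distortion"]))[:,0]
    q=c["orientation"]; M=R.from_quat([q[1],q[2],q[3],q[0]]).as_matrix()
    return np.c_[p,np.ones(len(p))]@M.T, np.array(c["xyz"])
def onz(c,uv,z):
    d,o=ray(c,uv); return o+d*((z-o[2])/d[:,2])[:,None]
def cloud(c):
    z=c["z_map"]; v,u=np.nonzero(z>0); d,o=ray(c,np.c_[u,v]); return np.c_[u,v],o+d*z[v,u][:,None]
E
python3 - <<'E'
import pickle,cv2,numpy as np
from h import *
d=pickle.load(open("c0.pkl","rb"))
t=d["top"]["color"];s=d["scene"]["color"]
im=lambda a,u,v,w:cv2.resize(a[v-w//2:v+w//2,u-w//2:u+w//2],(390,390),interpolation=cv2.INTER_CUBIC)
cv2.imwrite("pics/z.png",np.hstack([im(t,264,150,78),im(s,209,173,78)]))
print(onz(d["top"],[[264,152],[211,248]],0.012), onz(d["scene"],[[209,182],[290,248]],0.012))
for n,uv0 in(("top",(264,147)),("scene",(208,170)),("top",(210,246)),("scene",(290,240))):
    uv,P=cloud(d[n]); m=(abs(uv-uv0)<28).all(1)
    b=P[m]
    for lo,hi in((.006,.016),(.066,.078),(.08,.12)):
        k=b[(b[:,2]>lo)&(b[:,2]<hi)]; print(n,uv0,lo,len(k),k.mean(0).round(4) if len(k) else'', ((k.min(0)+k.max(0))/2).round(4) if len(k) else '')
E
```

```text
[[ 0.65889031 -0.08087704  0.012     ]
 [ 0.47039047  0.01538784  0.012     ]] [[ 0.65936928 -0.06676064  0.012     ]
 [ 0.47015451  0.0200185   0.012     ]]
top (264, 147) 0.006 950 [ 0.6524 -0.0775  0.012 ] [ 0.6622 -0.0794  0.011 ]
top (264, 147) 0.066 374 [ 0.6597 -0.079   0.0725] [ 0.6618 -0.0799  0.0722]
top (264, 147) 0.08 102 [ 0.6607 -0.0786  0.0898] [ 0.6605 -0.0829  0.0895]
scene (208, 170) 0.006 763 [ 0.6572 -0.0657  0.0125] [ 0.6813 -0.0865  0.011 ]
scene (208, 170) 0.066 352 [ 0.6603 -0.0728  0.0727] [ 0.6622 -0.0771  0.0719]
scene (208, 170) 0.08 94 [ 0.6617 -0.0756  0.0896] [ 0.6625 -0.0799  0.0891]
top (210, 246) 0.006 1193 [0.4721 0.0147 0.0119] [0.4748 0.0176 0.011 ]
top (210, 246) 0.066 377 [0.4708 0.0154 0.0728] [0.4715 0.0162 0.0721]
top (210, 246) 0.08 5 [0.4797 0.0183 0.0806] [0.4792 0.0159 0.0807]
scene (290, 240) 0.006 964 [0.4719 0.0255 0.0126] [0.4728 0.0141 0.0109]
scene (290, 240) 0.066 412 [0.4725 0.0198 0.0728] [0.4722 0.0165 0.072 ]
scene (290, 240) 0.08 14 [0.4747 0.0119 0.0812] [0.4693 0.0163 0.0816]
```

View pics/z.png

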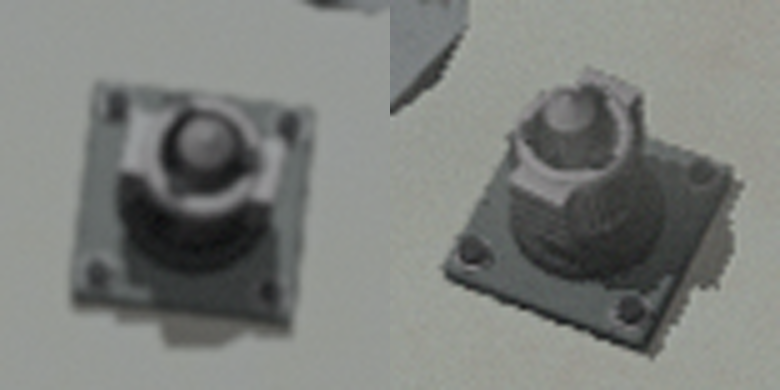

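```bash
python3 - <<'E'
import pickle,cv2,numpy as np
from h import *
d=pickle.load(open("c0.pkl","rb"))
H=np.zeros((90,130)) # x 0..0.9 rows, y -.8...0.5
for n in d:
    uv,P=cloud(d[n])
    i=((P[:,0])*100).astype(int); j=((0.5-P[:,1])*100).astype(int)
    m=(i>=0)&(i<90)&(j>=0)&(j<130)&(P[:,0]>0)
    np.maximum.at(H,(i[m],j[m]),P[m,2])
    b=P[(np.hypot(P[:,0]-.661,P[:,1]+.079)<.04)&(P[:,2]>.068)&(P[:,2]<.0745)]
    q=b[:,:2]-[.661,-.0785]; r=np.hypot(*q.T); f=r>.0255
    a=np.degrees(np.arctan2(q[f,1],q[f,0])); print(n,len(b),f.sum(),np.histogram(a,36,(-180,180))[0], np.degrees(np.angle(np.mean(np.exp(2j*np.radians(a)))))/2)
    for deg in range(0,180,5):
        pr=q@[np.cos(np.radians(deg)),np.sin(np.radians(deg))]; print(deg,(np.percentile(pr,99)-np.percentile(pr,1)).round(4),end=' ')
    print()
S=(np.clip(H,0,.6)/.6*255).astype(np.uint8)[::-1]
c=cv2.applyColorMap(cv2.resize(S,(780,540),interpolation=0),cv2.COLORMAP_JET); cv2.imwrite("pics/h.png",c)
print("cols y:", [0.5-.05*k for k in range(26)])
for r in range(85,-1,-5): print(f"x{r/100:.2f}",[int(H[r:r+5,k:k+5].max()*100) for k in range(0,130,5)])
E
```

```text
scene 234 61 [ 0  0  0  0  0  2  5  3  2  4  2  0  0  0  0  0  0  0  0  0  0  2  0  5
  9  7 10  7  3  0  0  0  0  0  0  0] 77.31887055919933
0 0.0447 5 0.0447 10 0.0451 15 0.046 20 0.0465 25 0.0479 30 0.0496 35 0.0519 40 0.0538 45 0.0554 50 0.0565 55 0.0571 60 0.0576 65 0.058 70 0.058 75 0.0573 80 0.0567 85 0.0571 90 0.0576 95 0.0574 100 0.0573 105 0.0569 110 0.056 115 0.0547 120 0.053 125 0.0508 130 0.0482 135 0.0459 140 0.0456 145 0.0457 150 0.0458 155 0.0453 160 0.0447 165 0.0441 170 0.0442 175 0.0444 
top 287 60 [0 0 0 0 0 5 7 6 6 7 7 0 0 0 0 0 0 0 0 0 0 0 0 4 4 4 2 5 3 0 0 0 0 0 0 0] 80.42984163027235
0 0.0446 5 0.0452 10 0.0455 15 0.0456 20 0.0469 25 0.0483 30 0.0499 35 0.0516 40 0.0536 45 0.0554 50 0.0564 55 0.0568 60 0.0571 65 0.0573 70 0.0569 75 0.0566 80 0.0569 85 0.0571 90 0.0571 95 0.0573 100 0.0574 105 0.0569 110 0.0561 115 0.0549 120 0.0533 125 0.0515 130 0.0495 135 0.048 140 0.0464 145 0.0462 150 0.0452 155 0.0452 160 0.0449 165 0.0444 170 0.044 175 0.0442 
cols y: [0.5, 0.45, 0.4, 0.35, 0.3, 0.25, 0.19999999999999996, 0.14999999999999997, 0.09999999999999998, 0.04999
[... 1200 characters left out ...]
0, 0, 0, 0, 38, 1, 1, 0, 0, 0, 2, 2, 1, 0, 23, 28, 27, 6, 6, 0, 2, 2, 0, 0]
x0.30 [0, 0, 0, 0, 0, 0, 38, 38, 1, 0, 0, 0, 2, 1, 1, 22, 25, 28, 27, 4, 4, 0, 0, 0, 0, 0]
x0.25 [0, 0, 0, 0, 0, 0, 38, 38, 34, 37, 38, 0, 0, 1, 1, 22, 24, 25, 24, 22, 0, 0, 0, 0, 0, 0]
x0.20 [0, 0, 0, 0, 0, 0, 1, 32, 34, 36, 0, 0, 0, 0, 0, 20, 21, 20, 20, 22, 20, 0, 0, 0, 0, 0]
x0.15 [0, 0, 0, 0, 0, 0, 0, 26, 0, 0, 0, 0, 0, 0, 0, 0, 18, 18, 19, 19, 0, 0, 0, 0, 0, 0]
x0.10 [0, 0, 0, 0, 0, 0, 0, 0, 1, 1, 0, 0, 0, 0, 0, 0, 0, 0, 0, 0, 0, 0, 0, 0, 0, 0]
x0.05 [0, 0, 0, 0, 0, 0, 0, 1, 1, 2, 0, 0, 0, 0, 0, 0, 0, 0, 0, 0, 0, 0, 0, 0, 0, 0]
x0.00 [0, 0, 0, 0, 0, 0, 0, 0, 0, 0, 0, 0, 0, 0, 0, 0, 0, 0, 0, 0, 0, 0, 0, 0, 0, 0]
```

View pics/h.png

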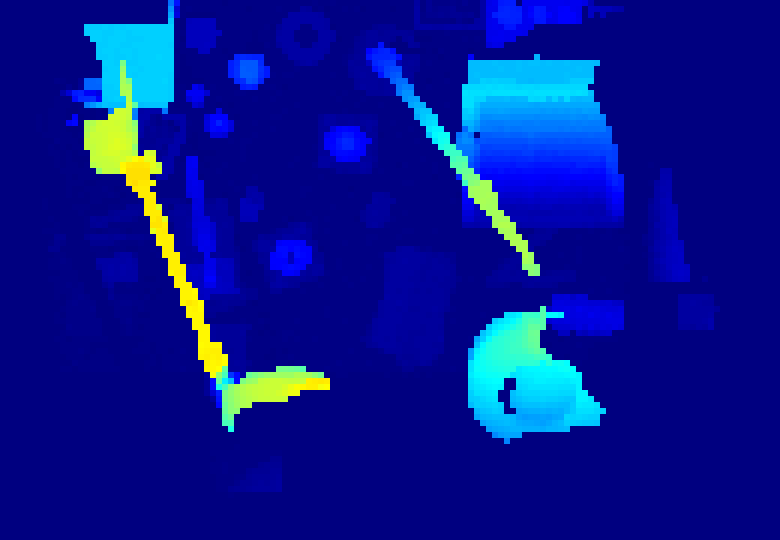

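```bash
python3 - <<'E'
import numpy as np
a0,a1=np.arctan2(-.604,.160),np.arctan2(-.079,.661)
t=np.linspace(0,1,21);a=a0+(a1-a0)*t;r=.625+(.6657-.625)*t
p=np.c_[r*np.cos(a),r*np.sin(a)]*1e3;print(np.diff(p,axis=0).round(0).astype(int).tolist(),p[-1])
E
```

```text
[[36, 9], [36, 11], [35, 13], [35, 15], [34, 17], [33, 19], [32, 21], [30, 23], [29, 25], [28, 27], [26, 29], [24, 30], [23, 32], [21, 33], [19, 34], [17, 35], [15, 37], [12, 37], [10, 38], [8, 39]] [660.99589076 -78.99950888]
```

Emit:
arm_command([
  [[0,0,36],[0,0,0]],
  [[0,0,36],[0,0,0]],
  [[0,0,36],[0,0,0]],
  [[0,0,36],[0,0,0.1]],
  [[0,0,36],[0,0,0.1]],
  [[0,0,36],[0,0,0.1]],
  [[0,0,36],[0,0,0.1]],
  [[0,0,0],[0,0,0.1]],
  [[0,0,0],[0,0,0.1]],
  [[0,0,0],[0,0,0.1]],
], grip=0)

```text
clock: 0.93
tool_pos: [0.1606, -0.6041, 0.4835]
orientation: [0.0, 0.886, 0.464, -0.0]
ft_force: [0.3, 0.1, -0.3]
finger_gap: 0.0851
```

Emit:
arm_command([
  [[36,9,0],[0,0,0.1]],
  [[36,11,0],[0,0,0.1]],
  [[35,13,0],[0,0,0.1]],
  [[35,15,0],[0,0,0.1]],
  [[34,17,0],[0,0,0.1]],
  [[33,19,0],[0,0,0.1]],
  [[32,21,0],[0,0,0.1]],
  [[30,23,0],[0,0,0.1]],
  [[29,25,0],[0,0,0.1]],
  [[28,27,0],[0,0,0.1]],
])

```text
clock: 1.77
tool_pos: [0.4899, -0.4228, 0.4826]
orientation: [-0.0, 0.555, 0.832, 0.0]
ft_force: [0.0, -1.8, -0.1]
finger_gap: 0.0856
```

Emit:
arm_command([
  [[26,29,0],[0,0,0.1]],
  [[24,30,0],[0,0,0.1]],
  [[23,32,0],[0,0,0.1]],
  [[21,33,0],[0,0,0.1]],
  [[19,34,0],[0,0,0.1]],
  [[17,35,0],[0,0,0.1]],
  [[15,37,0],[0,0,0.1]],
  [[12,37,0],[0,0,0.1]],
  [[10,38,0],[0,0,0.1]],
  [[8,39,0],[0,0,0.1]],
])

```text
clock: 2.6
tool_pos: [0.6639, -0.0782, 0.4826]
orientation: [-0.001, 0.088, 0.996, 0.0]
ft_force: [1.3, -0.5, -0.5]
finger_gap: 0.0853
```

```bash
cat > st.py <<'E'
from cell import env
import numpy as np
from scipy.spatial.transform import Rotation as R
s=env.state();w,x,y,z=s["orientation"];M=R.from_quat([x,y,z,w]).as_matrix()
print(s["clock"],np.round(s["tool_pos"],4),"psi",np.degrees(np.arctan2(M[1,1],M[0,1])).round(1),"tilt",M[:,2].round(3),"F",np.round(s["ft_force"],1),"T",np.round(s["torque"],2),"q",np.round(s["q"],2),s["finger_gap"])
E
python3 st.py
```

```text
2.6 [ 0.6639 -0.0782  0.4826] psi 79.9 tilt [-0.001  0.    -1.   ] F [ 1.3 -0.5 -0.5] T [-0.04 -0.06 -0.02] q [-0.21  0.46  0.75  0.    1.94 -1.6 ] 0.08531027121629889
```

Emit:
arm_command([
  [[-2,-1,-40],[0,0,0]],
  [[0,0,-40],[0,0,0]],
  [[0,0,-40],[0,0,0]],
  [[0,0,-40],[0,0,0]],
  [[0,0,-40],[0,0,0]],
  [[0,0,-40],[0,0,0]],
  [[0,0,-40],[0,0,0]],
  [[0,0,-30],[0,0,0]],
  [[0,0,-20],[0,0,0]],
  [[0,0,0],[0,0,0]],
])

```text
clock: 3.43
tool_pos: [0.6589, -0.0805, 0.1483]
orientation: [-0.004, 0.091, 0.996, 0.0]
ft_force: [-0.5, -0.3, -0.1]
finger_gap: 0.0853
```

```bash
python3 st.py; python3 - <<'E'
from cell import eyes
import cv2,numpy as np
a=eyes.capture("scene")["color"];b=eyes.capture("top")["color"]
cv2.imwrite("pics/a.png",np.hstack([cv2.resize(x,(400,400),interpolation=2) for x in(a[90:250,130:290],b[70:230,180:340])]))
E
```

```text
3.4333 [ 0.6589 -0.0805  0.1483] psi 79.6 tilt [-0.008  0.002 -1.   ] F [-0.5 -0.3 -0.1] T [-0.02  0.06  0.01] q [-0.21  0.63  1.33 -0.    1.19 -1.6 ] 0.08533452540706382
```

View pics/a.png

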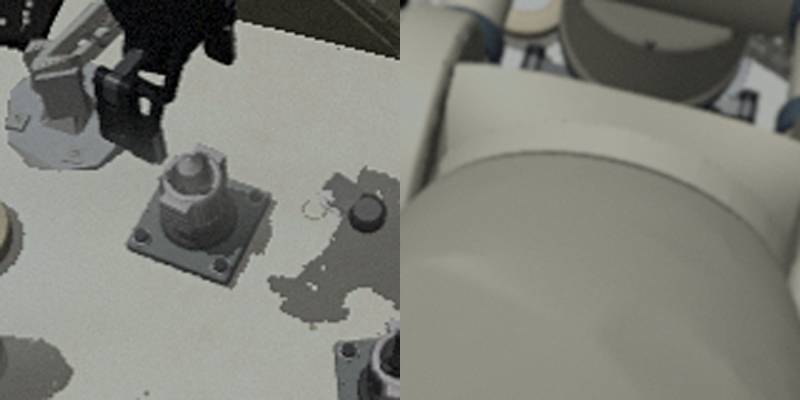

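The scene view shows the near finger at about (183,130) in full-image pixels, above and beside the sleeve, and the bit upright at about (207,157). The arm hides the chuck in the top view. Descending now.

Emit:
arm_command([
  [[1,0,-10],[0,0,0]],
  [[0,0,-10],[0,0,0]],
  [[0,0,-10],[0,0,0]],
  [[0,0,-10],[0,0,0]],
  [[0,0,-5],[0,0,0]],
  [[0,0,0],[0,0,0]],
  [[0,0,0],[0,0,0]],
  [[0,0,0],[0,0,0]],
  [[0,0,0],[0,0,0]],
  [[0,0,0],[0,0,0]],
])

```text
clock: 4.37
tool_pos: [0.6628, -0.081, 0.1088]
orientation: [0.0, 0.091, 0.996, -0.0]
ft_force: [-0.3, -0.1, 0.4]
finger_gap: 0.0855
```

```bash
python3 st.py
```

```text
4.3667 [ 0.6628 -0.081   0.1088] psi 79.6 tilt [ 0.001 -0.    -1.   ] F [-0.3 -0.1  0.4] T [-0.01  0.01  0.  ] q [-0.21  0.68  1.36  0.    1.11 -1.6 ] 0.08545790087202405
```

Emit:
arm_command([
  [[-1,2,-10],[0,0,0]],
  [[0,0,-12],[0,0,0]],
  [[0,0,-12],[0,0,0]],
  [[0,0,-12],[0,0,0]],
  [[0,0,-12],[0,0,0]],
  [[0,0,-10],[0,0,0]],
  [[0,0,-7],[0,0,0]],
  [[0,0,0],[0,0,0]],
  [[0,0,0],[0,0,0]],
  [[0,0,0],[0,0,0]],
])

```text
clock: 5.2
tool_pos: [0.6619, -0.0791, 0.0338]
orientation: [0.0, 0.091, 0.996, -0.0]
ft_force: [-0.1, -0.1, 0.2]
finger_gap: 0.0854
```

```bash
python3 st.py; python3 - <<'E'
from cell import eyes
import cv2,numpy as np
a=eyes.capture("scene")["color"]
cv2.imwrite("pics/b.png",cv2.resize(a[110:230,140:260],(600,600),interpolation=2))
E
```

```text
5.2 [ 0.6619 -0.0791  0.0338] psi 79.6 tilt [ 0.001 -0.    -1.   ] F [-0.1 -0.1  0.2] T [ 0.03 -0.01  0.03] q [-0.21  0.77  1.41 -0.    0.96 -1.6 ] 0.08541478986408538
```

View pics/b.png

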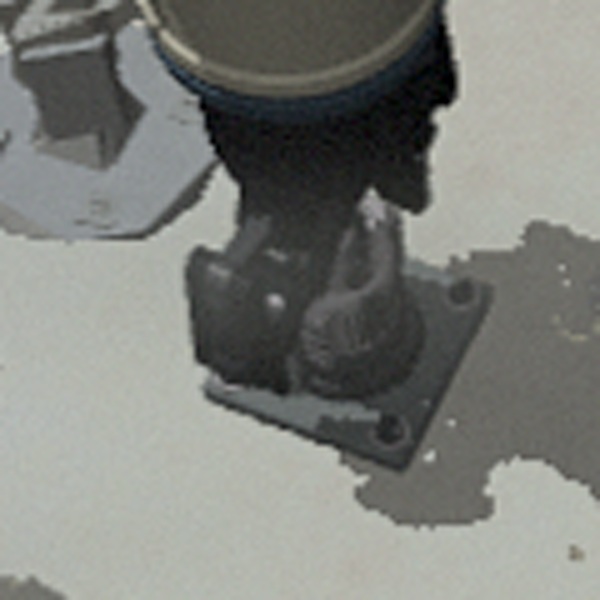

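The picture shows the fingers straddling the lugs, with the near finger at about (190,174) in full-image pixels, and no contact force. Closing the gripper.

Emit:
arm_command([
  [[0,0,0],[0,0,0]],
  [[0,0,0],[0,0,0]],
  [[0,0,0],[0,0,0]],
  [[0,0,0],[0,0,0]],
  [[0,0,0],[0,0,0]],
  [[0,0,0],[0,0,0]],
  [[0,0,0],[0,0,0]],
  [[0,0,0],[0,0,0]],
  [[0,0,0],[0,0,0]],
  [[0,0,0],[0,0,0]],
], grip=1)

```text
clock: 6.08
tool_pos: [0.6619, -0.0788, 0.0341]
orientation: [0.0, 0.091, 0.996, 0.0]
ft_force: [-0.9, 3.6, 7.3]
finger_gap: 0.0573
```

```bash
python3 st.py
```

```text
6.0833 [ 0.6619 -0.0788  0.0341] psi 79.6 tilt [ 0.001  0.    -1.   ] F [-0.9  3.6  7.3] T [ 0.27  0.16 -0.05] q [-0.21  0.77  1.41  0.    0.96 -1.6 ] 0.05725614232926856
```

Emit:
arm_command([
  [[0,0,0],[0,0,-0.08]],
  [[0,0,0],[0,0,-0.08]],
  [[0,0,0],[0,0,-0.08]],
  [[0,0,0],[0,0,-0.08]],
  [[0,0,0],[0,0,-0.08]],
  [[0,0,0],[0,0,-0.08]],
  [[0,0,0],[0,0,-0.08]],
  [[0,0,0],[0,0,-0.08]],
  [[0,0,0],[0,0,-0.08]],
  [[0,0,0],[0,0,-0.08]],
])

```text
clock: 6.92
tool_pos: [0.6624, -0.0779, 0.0341]
orientation: [0.001, 0.473, 0.881, 0.001]
ft_force: [5.5, 13.0, 5.0]
finger_gap: 0.0571
```

```bash
python3 st.py
```

```text
6.9167 [ 0.6624 -0.0779  0.0341] psi 33.6 tilt [ 0.002  0.001 -1.   ] F [ 5.5 13.   5. ] T [ 1.34 -0.11  0.23] q [-0.21  0.77  1.41  0.    0.96 -0.79] 0.057130432312380366
```

Emit:
arm_command([
  [[0.5,1,0],[0,0,-0.05]],
  [[0,0,0],[0,0,-0.05]],
  [[0,0,0],[0,0,-0.05]],
  [[0,0,0],[0,0,-0.05]],
  [[0,0,0],[0,0,-0.05]],
  [[0,0,0],[0,0,0]],
  [[0,0,0],[0,0,0]],
  [[0,0,0],[0,0,0]],
  [[0,0,0],[0,0,0]],
  [[0,0,0],[0,0,0]],
])

```text
clock: 7.75
tool_pos: [0.6628, -0.0777, 0.034]
orientation: [0.001, 0.578, 0.816, 0.001]
ft_force: [1.8, 5.1, 5.2]
finger_gap: 0.0571
```

```bash
python3 st.py
```

```text
7.75 [ 0.6628 -0.0777  0.034 ] psi 19.4 tilt [ 0.002  0.    -1.   ] F [1.8 5.1 5.2] T [ 0.39  0.26 -0.17] q [-0.21  0.77  1.41  0.    0.96 -0.55] 0.05706284008669049
```

Emit:
arm_command([
  [[0,0,0],[0,0,-0.025]],
  [[0,0,0],[0,0,-0.025]],
  [[0,0,0],[0,0,-0.025]],
  [[0,0,0],[0,0,-0.025]],
  [[0,0,0],[0,0,0]],
  [[0,0,0],[0,0,0]],
  [[0,0,0],[0,0,0]],
  [[0,0,0],[0,0,0]],
  [[0,0,0],[0,0,0]],
  [[0,0,0],[0,0,0]],
])

```text
clock: 8.58
tool_pos: [0.6629, -0.0776, 0.0341]
orientation: [0.001, 0.618, 0.786, 0.001]
ft_force: [3.5, 5.9, 4.8]
finger_gap: 0.0572
```

```bash
python3 st.py
```

```text
8.5833 [ 0.6629 -0.0776  0.0341] psi 13.7 tilt [ 0.002  0.    -1.   ] F [3.5 5.9 4.8] T [ 0.48  0.22 -0.16] q [-0.21  0.77  1.41  0.    0.96 -0.45] 0.05715624414203451
```

Emit:
arm_command([
  [[0,0,0],[0,0,-0.01]],
  [[0,0,0],[0,0,-0.01]],
  [[0,0,0],[0,0,-0.01]],
  [[0,0,0],[0,0,-0.01]],
  [[0,0,0],[0,0,-0.01]],
  [[0,0,0],[0,0,-0.01]],
  [[0,0,0],[0,0,-0.01]],
  [[0,0,0],[0,0,-0.01]],
  [[0,0,0],[0,0,-0.01]],
  [[0,0,0],[0,0,-0.01]],
])

```text
clock: 9.42
tool_pos: [0.663, -0.0776, 0.0341]
orientation: [0.001, 0.656, 0.754, 0.001]
ft_force: [4.2, 5.8, 4.4]
finger_gap: 0.0576
```

```bash
python3 st.py
```

```text
9.4167 [ 0.663  -0.0776  0.0341] psi 8.0 tilt [ 0.002  0.    -1.   ] F [4.2 5.8 4.4] T [0.54 0.05 0.34] q [-0.21  0.77  1.41  0.    0.96 -0.35] 0.05758496759326123
```

Emit:
arm_command([
  [[0,0,0],[0,0,-0.01]],
  [[0,0,0],[0,0,-0.01]],
  [[0,0,0],[0,0,-0.01]],
  [[0,0,0],[0,0,-0.01]],
  [[0,0,0],[0,0,-0.01]],
  [[0,0,0],[0,0,-0.01]],
  [[0,0,0],[0,0,-0.01]],
  [[0,0,0],[0,0,-0.01]],
  [[0,0,0],[0,0,-0.01]],
  [[0,0,0],[0,0,-0.01]],
])

```text
clock: 10.25
tool_pos: [0.6632, -0.0776, 0.0341]
orientation: [0.001, 0.693, 0.721, 0.001]
ft_force: [4.8, 5.8, 3.9]
finger_gap: 0.0577
```

```bash
python3 st.py
```

```text
10.25 [ 0.6632 -0.0776  0.0341] psi 2.2 tilt [ 0.002  0.    -1.   ] F [4.8 5.8 3.9] T [0.65 0.06 0.51] q [-0.21  0.77  1.41  0.    0.96 -0.25] 0.0576648531338156
```

Emit:
arm_command([
  [[0,0,0],[0,0,-0.01]],
  [[0,0,0],[0,0,-0.01]],
  [[0,0,0],[0,0,-0.01]],
  [[0,0,0],[0,0,-0.01]],
  [[0,0,0],[0,0,-0.01]],
  [[0,0,0],[0,0,-0.01]],
  [[0,0,0],[0,0,-0.01]],
  [[0,0,0],[0,0,-0.01]],
  [[0,0,0],[0,0,-0.01]],
  [[0,0,0],[0,0,-0.01]],
])

```text
clock: 11.08
tool_pos: [0.6633, -0.0776, 0.0341]
orientation: [0.001, 0.728, 0.685, 0.001]
ft_force: [7.5, 5.7, 2.6]
finger_gap: 0.0576
```

```bash
python3 st.py
```

```text
11.0833 [ 0.6633 -0.0776  0.0341] psi -3.5 tilt [ 0.003  0.    -1.   ] F [7.5 5.7 2.6] T [ 0.76 -0.03  0.79] q [-0.21  0.77  1.41  0.    0.96 -0.15] 0.057561356139563494
```

The turning moment rose from 0.2 to 0.79 N m, so the jaws have clamped. Releasing.

Emit:
arm_command([
  [[0,0,0],[0,0,0]],
  [[0,0,0],[0,0,0]],
  [[0,0,0],[0,0,0]],
  [[0,0,0],[0,0,0]],
  [[0,0,0],[0,0,0]],
  [[0,0,0],[0,0,0]],
  [[0,0,0],[0,0,0]],
  [[0,0,0],[0,0,0]],
  [[0,0,0],[0,0,0]],
  [[0,0,0],[0,0,0]],
], grip=0)

```text
clock: 11.92
tool_pos: [0.662, -0.078, 0.0332]
orientation: [-0.0, 0.728, 0.685, -0.0]
ft_force: [-0.2, 0.3, 0.2]
finger_gap: 0.0855
```

Emit:
arm_command([
  [[0,0,5],[0,0,0]],
  [[0,0,10],[0,0,0]],
  [[0,0,15],[0,0,0]],
  [[0,0,20],[0,0,0]],
  [[0,0,30],[0,0,0]],
  [[0,0,30],[0,0,0]],
  [[0,0,40],[0,0,0]],
  [[0,0,40],[0,0,0]],
  [[0,0,40],[0,0,0]],
  [[0,0,40],[0,0,0]],
])

```text
clock: 12.75
tool_pos: [0.6615, -0.0779, 0.3066]
orientation: [0.0, 0.728, 0.685, 0.0]
ft_force: [-0.2, 0.4, 0.0]
finger_gap: 0.0856
```

Emit:
arm_command([
  [[0,0,40],[0,0,0]],
  [[0,0,40],[0,0,0]],
  [[0,0,40],[0,0,0]],
  [[0,0,40],[0,0,0]],
  [[0,0,20],[0,0,0]],
  [[0,0,0],[0,0,0]],
  [[0,0,0],[0,0,0]],
  [[0,0,0],[0,0,0]],
  [[0,0,0],[0,0,0]],
  [[0,0,0],[0,0,0]],
])

```text
clock: 13.58
tool_pos: [0.6617, -0.0779, 0.4822]
orientation: [-0.001, 0.728, 0.685, -0.001]
ft_force: [0.1, -0.6, -0.3]
finger_gap: 0.0854
```

```bash
python3 st.py; python3 - <<'E'
from cell import eyes
import cv2,numpy as np,pickle
from h import *
c=eyes.capture("scene");a=c["color"]
cv2.imwrite("pics/e.png",np.hstack([cv2.resize(a[120:280,140:340],(500,400),interpolation=2),cv2.resize(a[140:200,175:235],(300,400),interpolation=2)]))
o=pickle.load(open("c0.pkl","rb"))["scene"]
for k,cen in(("bit",(.661,-.0785)),("spare",(.471,.016))):
  for n,cc in(("before",o),("after",c)):
    uv,P=cloud(cc)
    b=P[(np.hypot(P[:,0]-cen[0],P[:,1]-cen[1])<.04)&(P[:,2]>.068)&(P[:,2]<.0745)][:,:2]
    th=np.arange(0,180,3);w=[np.ptp(np.percentile(b@[np.cos(t),np.sin(t)],[1,99])) for t in np.radians(th)]
    m=np.angle(np.sum(np.array(w)*np.exp(2j*np.radians(th))))/2
    hd=P[(np.hypot(P[:,0]-cen[0],P[:,1]-cen[1])<.03)&(P[:,2]>.085)]
    print(k,n,len(b),np.degrees(m).round(1),"head",len(hd),hd.mean(0).round(4) if len(hd) else'',hd[:,2].max() if len(hd) else'')
E
```

```text
13.5833 [ 0.6617 -0.0779  0.4822] psi -3.5 tilt [-0.002  0.    -1.   ] F [ 0.1 -0.6 -0.3] T [ 0.04 -0.05 -0.03] q [-0.21  0.46  0.75 -0.    1.93 -0.15] 0.085409724584137
bit before 234 78.4 head 76 [ 0.6618 -0.0756  0.0916] 0.09818540231526052
bit after 272 4.6 head 77 [ 0.6614 -0.0758  0.0916] 0.09827448600792976
spare before 281 -75.4 head 0  
spare after 284 -78.5 head 0
```

View pics/e.png

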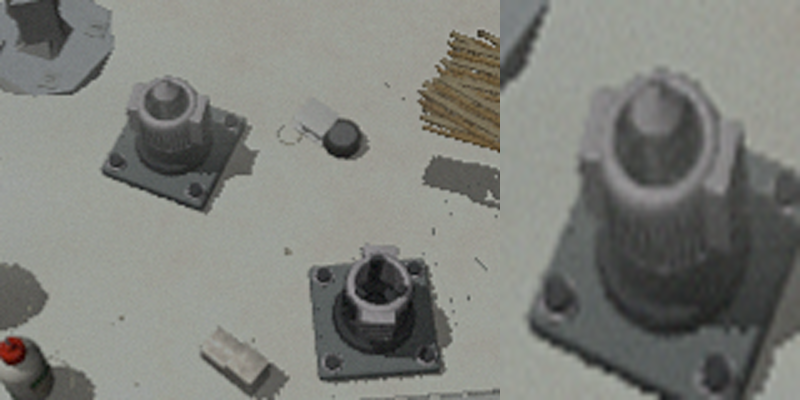

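The picture shows the lugs turned, the bit still upright at about (207,158) and the spare chuck open at about (291,235). The sleeve sprang back about 0.14 rad, which fits having been turned to about 1.54 and settling at 1.4.

```bash
python3 -c "
from cell import env
print(env.sign_off())"
```

```text
the job is handed in; nothing more can be done
None
```

I closed the chuck on the bit, let go, raised the arm clear and handed the job in at about 13.6 s.

**Turn:** I gripped the sleeve of the chuck with the bit (the farther one, at about x 0.661, y -0.079) across its lugs. I turned it clockwise about 1.45 rad, and the turning moment rose from about 0.2 to 0.79 N m, so the jaws had clamped.

**Final checks:**
- **Sleeve:** the lugs stand about 74° clockwise of where they started. That is about 8° back from the release angle, which fits the stated spring-back to 1.4 rad; I had no direct reading of the joint.
- **Bit:** it stands upright, with its top still at about 98 mm and its head within 1 mm of where it was.
- **Empty chuck:** I did not touch it, and it looks open. Its measured lug angle differed by 3° between the two pictures. I put that down to measurement scatter, since the arm never went near it.
- **Top camera:** the arm blocked its view during the work, so the final check used the scene camera only.

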